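Put away the markers, eraser and tally counter

TASK

Put away the loose things in the middle of the table: lay both thick markers (not the thin pens) flat and lengthwise, side by side in the long compartment of the grey pen tray, and the eraser flat in the tray's short end compartment. Swing the lid of the green tin up until it stands upright, set the round tally counter that lies among them down flat in the tin's front compartment, then shut the lid fully. Leave the two pens where they lie.

Things in the scene. Friction and masses are not known exactly. Their poses are not given: they have to be found in the camera images.
- marker_red_mid (a point): Thick marker, black barrel with a bright red cap, 133 long, 18 wide, 17 high (contact radius 9.6), lying on the table, loose. Point at its centre, about 9 above what it lies on. Its y axis runs along the barrel, z up, x across. (Lengths in mm.)
- marker_black_mid (a point): Thick marker, all black, 129 long, 18 wide, 17 high, lying on the table, loose. Point at its centre, 8.5 above what it lies on. y along the barrel, z up, x across. (Lengths in mm.)
- eraser_mid (a point): Small white eraser in a blue sleeve, 43 long (its y axis), 18 wide (x), 12 high, loose. Point at its centre, 6 above what it lies on. (Lengths in mm.)
- tally_counter_mid (a point): White round hand tally counter with a small black window and a finger ring, lying flat, loose. The round case is 43 across and 22 high; the point is at the centre of the case, 11 above what it lies on. The thin ring sticks out toward -x of its frame, to 36 from the point: grip the case across its y axis. z up. (A like one at the far back edge of the table is scenery, fixed and out of reach: not that one.) (Lengths in mm.)
- pen_red_mid (a point): Thin red pen, 136 long (y axis), 12 wide, 11 high, loose; a bystander that stays where it is. Point at its centre. (Lengths in mm.)
- pen_blue_mid (a point): Thin white pen with a blue end, 124 long (y axis), 13 wide, 11 high, loose; a bystander that stays where it is. Point at its centre. (Lengths in mm.)
- pen_tray: Shallow grey-brown open tray, fixed to the table, 240 along its y axis, 115 along x, 28 high. Origin at the centre of its underside; floor 3 above that; walls 4 thick. A divider 20 high at y = +54 to +56 makes two compartments: the long one from y = -117 to +54 (171 x 108), for the two markers, and the short end one from y = +56 to +117 (61 x 108), for the eraser. Both are x = -54 to +54 inside. (Lengths in mm.)
- parts_tin: Dark green hinged steel tin, fixed to the table, 125 along its x axis, 169 along y, 55 high when shut. Origin at the centre of its underside; floor 2 above that; side and front walls 43 high, 2 thick. Front is -x. A divider 32 high across x = +9 to +11 makes the front compartment, x = -55 to +9 (64 wide), y = -81 to +81. The lid is hinged at the back: hinge line along y at x = +60, z = +52. (Lengths in mm.)
- parts_tin_lid (a joint): Lid angle in rad: 0 shut, 1.57 upright, stop at 1.83; starts half open, leaning over the front compartment. A plate 118 mm deep (hinge to front edge), 169 mm wide, with a 14 mm rim turned down at front and sides. A stiff hinge (0.15 N m) keeps it at any angle. To open, push the front rim back and up along its arc with shut fingers; to shut, push from behind, then press down near the front.
Mind the look-alikes: they are no part of the job. Leave any red look-alike of the part that bears eraser_mid alone. Leave any yellow look-alike of the part that bears marker_black_mid alone.

How it is judged:
By the outcome, as a careful person would: the job done as asked, in the order asked, and still so for the second after the job is handed in, with the robot touching nothing.
It also fails if it takes over 131 s, if anything falls off the work surface, if the arm or the gripper's body presses on something with over 40 N, if the wrist force passes 120 N, or if a joint passes its speed limit or range.

ROBOT

A 6-joint arm with a two-finger parallel gripper is mounted at the origin on a cart in front of the work surface, level with it; the furniture and walls round the work are solid. World frame = base frame: x ahead of the robot, y to its left, z up, the work surface at z = 0. Lengths are in m, angles in rad, forces in N, time in s.
With the tool pointing down it reaches from about 0.225 to 0.875 m from the base axis. Payload 3.4 kg.
Tool frame: the origin (TCP) lies at the very end of the fingers, on their centre line; the grasp point (between the pads) lies 19 mm behind it; z points along the fingers, y is the line along which they close (so a half turn about z gives the same grasp; the last joint's range is limited). The gripper opens to 85 mm and grips with 20 to 120 N. Pads are 22 mm wide; open, the fingers measure 114 mm over their backs; the gripper's body (76 mm by 85 mm) begins 54 mm behind the grasp point. The pads swing forward as they close: fully open they stand 13 mm farther back than shut.
Start: joints at [1.173, 0.276, 1.505, -0, 1.361, -0.121], TCP at [0.157, 0.553, 0.231] pointing down, gripper open.
Joint ranges: [-2.89, 2.89], [-0.75, 2.08], [0.22, 2.7], [-1.18, 4.32], [0.11, 2.71], [-2.7, 2.7]. Speed limits (rad/s): [2.57, 2.57, 3.14, 3.14, 3.14, 3.14].

INTERFACE

Orientations are given as a unit quaternion [w, x, y, z].
In Python, from rig import readout, vision, manip gives the robot as it stands.
- The arm moves only by the shell command python3 -m handwheel 'ROWS' [FORCE]. ROWS is JSON, a list of rows, each a list of 3 entries, a list of its own where there are three numbers: the shift along the tool's x, y, z in mm, then the turn, a rotation vector about the tool's x, y, z in units of 6 degrees (1.0 is 6 degrees), then the closure, from -1 (fully open) to 1 (shut), so that 0 is half open. A call has 1 to 20 rows; each row shifts and turns the commanded pose from where the row before left it, along the tool's axes as they then stand; what a row does not reach is not made up. A row lasts 1/8 s, in which the tool goes at most 62.5 mm and 10.7 degrees, less where a joint would pass 70% of its speed; a pose out of reach is approached as far as the arm can. A call is refused whole if a number of a shift passes 62.5 or a number of a turn 1, either way. A call with a gripper value outside its range is refused whole. The fingers move at their own pace and stop on an object; FORCE is the grip in N (left out, the last holds). Time passes only in rows, so rows that do not move let the fingers close. It gives the time, the measured TCP pose, the force, the opening and the grip force at its end, in the units of the state.
- readout.get_state(): the state, without advancing time (a new reading comes with each control period).
- vision.get_image(name): name is "scene" or "top" or "wrist"; returns the picture (384x512x3 uint8, blue, green, red); there is no depth.
- vision.camera_params(name): a dict with "intrinsics" (3x3 intrinsics, pixels), "dist" ([k1, k2, p1, p2, k3] as OpenCV has them; the pictures are not rectified), "rvec" (rotation vector, rad) and "tvec" (3), from world to camera coordinates, as OpenCV has them; the wrist camera has in their place "hand_eye" (4x4, takes a point from camera to tool coordinates, whose origin is the TCP and whose axes are the flange's). Camera axes: x right, y down, z forward; pixel columns grow to the right and rows downward; lengths in m; the calibration is good to about 2 mm. A picture is of the moment at which its call begins: read the wrist's pose just before it. camera_params takes no time and is no camera call.
- manip.sign_off(): hands the job in; it is judged then, once.
The state is a dict: "clock": time; "qpos": joint angles; "qd": joint speeds; "effort": joint torques, N m; "position": TCP position; "ee_rot": TCP orientation; "contact_force": force on the tool from outside, world axes, zero at the start; "moment": the same for the moment, N m; "width": finger opening in m; "gripper_force": force on a finger pad.
Only numpy, scipy, OpenCV 4.12 (cv2) and the standard library are available. Lean on these libraries where they do the work, as an engineer would, in place of code of your own. Each camera call takes 0.05 s, during which the arm holds its last target. There are 200 camera calls.

## Working session

There is one attempt and no reset: what is moved stays moved. The work goes in short steps, Python scripts to look and compute and a shell command to move; the robot and the scene stay as the last step left them, time stands still between calls to the robot, and variables do not carry over. Pictures are saved under pics/ and viewed, at most 14 in all, crops included, and the job is handed in when it is done.

```bash
mkdir -p pics; ls; python3 - <<'E'
from rig import readout, vision
import cv2
print(readout.get_state())
for n in ("top","scene"):
    cv2.imwrite(f"pics/{n}0.png",cv2.resize(vision.get_image(n),(800,600),interpolation=cv2.INTER_CUBIC)); print(vision.camera_params(n))
print(vision.camera_params("wrist"))
E
```

```text
pics
{'clock': 0.0, 'qpos': array([ 1.17295065e+00,  2.76590254e-01,  1.50617080e+00, -1.31132988e-05,
        1.36064012e+00, -1.20993035e-01]), 'qd': array([ 0.00142392,  0.0005787 ,  0.00121571, -0.00064518,  0.00075335,
        0.00070029]), 'effort': array([ 7.07000381e-04, -4.16780698e+01, -2.45806664e+01,  9.76128763e-05,
        1.09480342e-02,  3.58901116e-05]), 'position': array([0.15696456, 0.552613  , 0.23042738]), 'ee_rot': array([-2.25763313e-04,  1.37983244e-01,  9.90434151e-01, -8.75646192e-04]), 'contact_force': array([ 0.03802398, -0.21886594,  0.33828847]), 'moment': array([ 0.01573552, -0.04236341,  0.02344249]), 'gripper_force': 0.0, 'width': 0.085442384546412}
{'intrinsics': array([[389.98033356,   0.        , 250.73839991],
       [  0.        , 389.98033356, 192.10501081],
       [  0.        ,   0.        ,   1.        ]]), 'dist': array([-0.08422345,  0.        ,  0.        ,  0.        ,  0.        ]), 'rvec': array([ 2.21507737, -2.1700279 ,  0.10049904]), 'tvec': array([-0.0257787 ,  0.59888483,  1.12024296])}
{'intrinsics': array([[434.04659284,   0.    
[... 219 characters left out ...]
y([ 2.14131936, -0.87084887,  0.42165357]), 'tvec': array([-0.45508141,  0.32741935,  0.82167377])}
{'intrinsics': array([[272.84645493,   0.        , 250.76485958],
       [  0.        , 272.84645493, 191.38018859],
       [  0.        ,   0.        ,   1.        ]]), 'dist': array([0.00450565, 0.        , 0.        , 0.        , 0.        ]), 'hand_eye': array([[ 1.53783024e-03, -9.62934717e-01, -2.69730171e-01,
         6.83374643e-02],
       [ 9.99998813e-01,  1.50588100e-03,  3.25374496e-04,
         8.23046751e-04],
       [ 9.28671404e-05, -2.69730351e-01,  9.62935890e-01,
        -1.42985268e-01],
       [ 0.00000000e+00,  0.00000000e+00,  0.00000000e+00,
         1.00000000e+00]])}
```

View pics/top0.png

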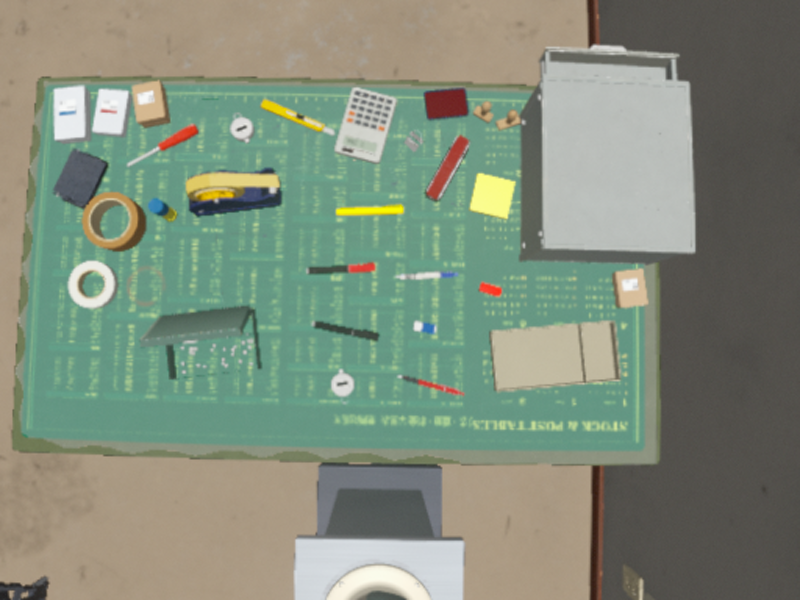

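View pics/scene0.png

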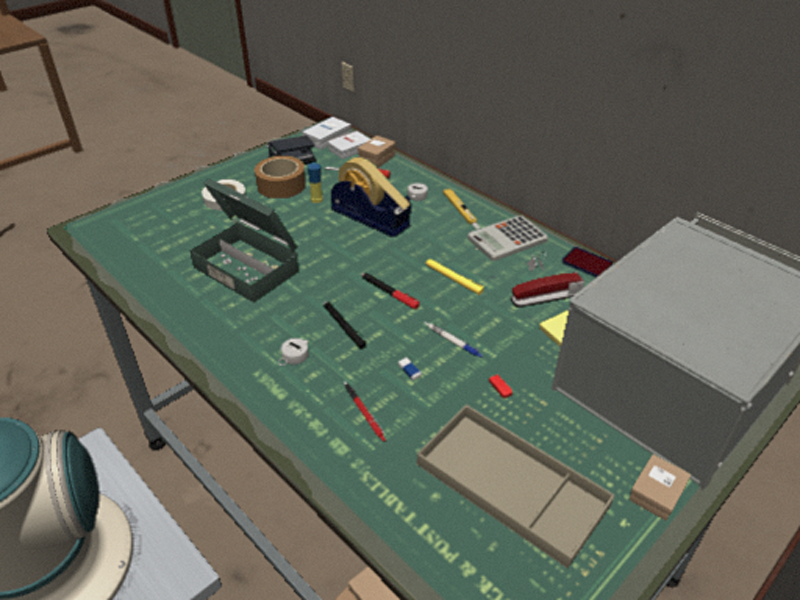

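The top view shows these candidates in 800x600 pixels:
- **Markers:** red-cap marker (342,268), black marker (346,330). The yellow one (370,210) is a decoy.
- **Eraser:** blue/white (425,327). The red one (490,290) is a decoy.
- **Counter:** (342,384). The one at (241,128) is scenery.
- **Pens, to be left:** (428,275) and (432,385).
- **Tray and tin:** tray about (555,355), tin about (210,345).

Next I'll check these in a close crop.

```bash
cat > h.py <<'E'
import cv2, numpy as np
from rig import readout, vision
from scipy.spatial.transform import Rotation as R
def cam(n,st=None):
    p=vision.camera_params(n);K=p["intrinsics"];d=p["dist"]
    if n!="wrist":
        Rm=cv2.Rodrigues(p["rvec"])[0]; return K,d,Rm.T,-Rm.T@p["tvec"]
    st=st or readout.get_state();q=st["ee_rot"];Rt=R.from_quat(np.r_[q[1:],q[0]]).as_matrix()
    H=p["hand_eye"];return K,d,Rt@H[:3,:3],Rt@H[:3,3]+st["position"]
def p2w(c,uv,z):
    K,d,Rc,t=c
    n=cv2.undistortPoints(np.array([[uv]],float),K,d)[0,0]
    r=Rc@np.r_[n,1]; return t+r*(z-t[2])/r[2]
def w2p(c,P):
    K,d,Rc,t=c
    rv=cv2.Rodrigues(Rc.T)[0]
    return cv2.projectPoints(np.array(P,float).reshape(-1,3),rv,-Rc.T@t,K,d)[0][:,0]
def crop(img,u0,v0,u1,v1,f,name):
    cv2.imwrite(f"pics/{name}.png",cv2.resize(img[v0:v1,u0:u1],None,fx=f,fy=f,interpolation=cv2.INTER_CUBIC))
E
python3 - <<'E'
from h import *
im=vision.get_image("top"); crop(im,190,120,400,270,3.8,"crop1"); crop(im,85,180,185,250,8,"crop2")
c=cam("top"); s=1.5625
for n,uv,z in [("mr",(342,268),.009),("mb",(346,330),.009),("er",(425,327),.006),("tc",(342,384),.02),("tray",(555,355),.02),("tinFL",(172,377),.043),("tinFR",(258,366),.043)]:
    print(n,p2w(c,np.array(uv)/s,z).round(3))
E
```

```text
mr [0.66  0.082 0.009]
mb [0.542 0.072 0.009]
er [ 0.551 -0.078  0.006]
tc [0.441 0.076 0.02 ]
tray [ 0.502 -0.324  0.02 ]
tinFL [0.448 0.387 0.043]
tinFR [0.472 0.229 0.043]
```

View pics/crop1.png

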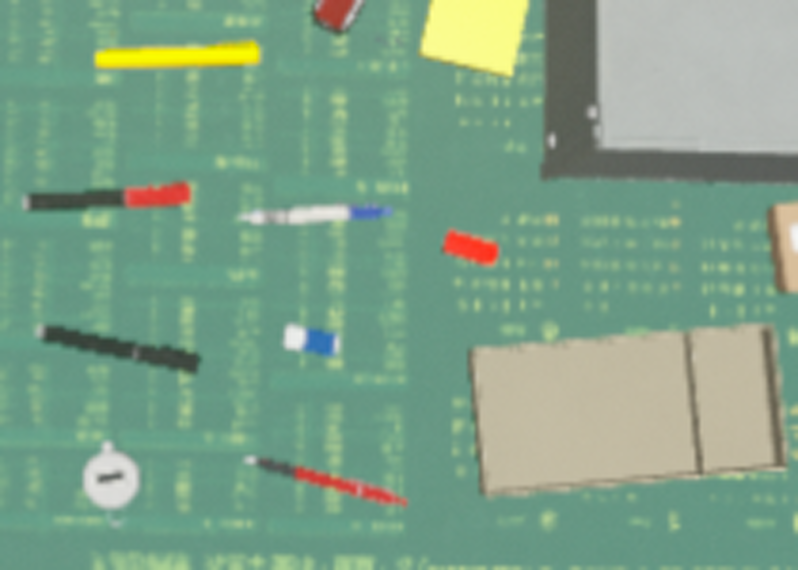

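View pics/crop2.png

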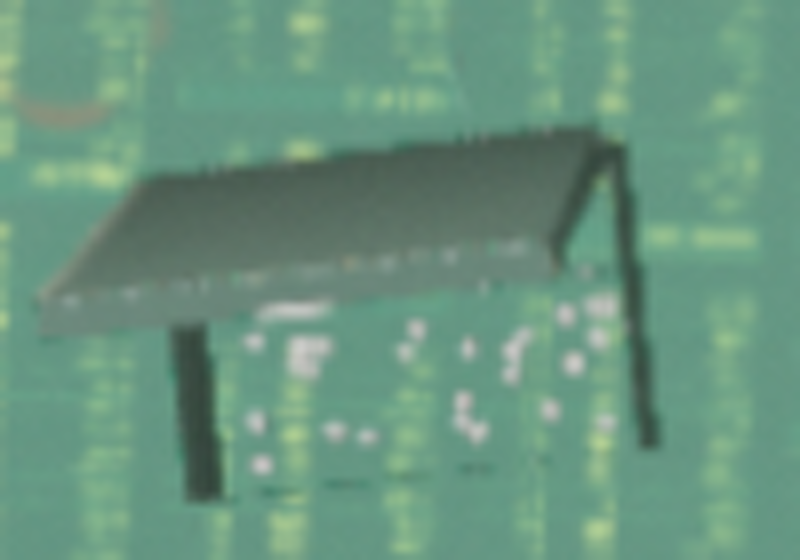

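The crops confirm the choices. In crop1 px, the red-cap marker runs (25,202)–(190,194), the black marker (40,330)–(198,363), and the eraser's centre is (312,340). The counter's centre is (111,478), its ring faintly visible at (115,520) toward the robot. The tray's corners are (471,349), (770,326), (785,466) and (486,494), with the divider at (693,400). The lid hinge (crop2) runs (145,180)–(600,130).

```bash
python3 - <<'E'
from h import *
from scipy.optimize import least_squares
c=cam("top"); f=lambda p:np.array(p)/3.8+[190,120]; g=lambda p:np.array(p)/8+[85,180]
for n,a,b,z in [("mr",(25,202),(190,194),.009),("mb",(40,330),(198,363),.009),("er",(285,337),(339,344),.010),("tc",(107,449),(111,478),.022),("pr",(247,460),(407,502),.006),("pb",(240,217),(392,211),.006),("div",(686,333),(701,472),.023)]:
    A,B=p2w(c,f(a),z),p2w(c,f(b),z);d=B-A
    print(n,((A+B)/2).round(4),"len",np.linalg.norm(d).round(4),"yaw of dir",np.degrees(np.arctan2(d[1],d[0])).round(1), B.round(4))
P=[p2w(c,f(p),.028) for p in [(471,349),(770,326),(785,466),(486,494)]]
print("tray",np.round(P,3).tolist(),np.mean(P,0).round(4),[np.linalg.norm(P[i]-P[i-1]).round(3) for i in range(4)])
hin=[p2w(c,g(p),.052) for p in [(145,180),(600,130)]]; print("hinge",np.round(hin,4).tolist())
uv=np.array([g(p) for p in [(145,180),(600,130),(40,293),(553,238),(650,447)]])
def mod(v):
    x,y,a,t=v;Rz=R.from_euler("z",a).as_matrix()
    L=[[.06,.0845,.052],[.06,-.0845,.052]]+[[.06-.118*np.cos(t),s*.0845,.052+.118*np.sin(t)] for s in (1,-1)]+[[-.0625,-.0845,.043]]
    return w2p(c,np.array(L)@Rz.T+[x,y,0])
r=least_squares(lambda v:(mod(v)-uv).ravel(),[.52,.3,0.1,.8]);print("tin",r.x,r.fun.round(1))
E
```

```text
mr [0.6578 0.0839 0.009 ] len 0.1292 yaw of dir -86.0 [0.6624 0.0195 0.009 ]
mb [0.542 0.072 0.009] len 0.1254 yaw of dir -100.6 [0.5305 0.0104 0.009 ]
er [ 0.5497 -0.0779  0.01  ] len 0.0424 yaw of dir -96.2 [ 0.5474 -0.0989  0.01  ]
tc [0.4522 0.0767 0.022 ] len 0.0223 yaw of dir -170.7 [0.4412 0.0749 0.022 ]
pr [ 0.4409 -0.0917  0.006 ] len 0.1287 yaw of dir -103.6 [ 0.4257 -0.1542  0.006 ]
pb [ 0.6492 -0.0798  0.006 ] len 0.1198 yaw of dir -86.4 [ 0.6529 -0.1396  0.006 ]
div [ 0.5069 -0.375   0.023 ] len 0.1083 yaw of dir -173.6 [ 0.4531 -0.381   0.023 ]
tray [[0.545, -0.199, 0.028], [0.567, -0.434, 0.028], [0.459, -0.446, 0.028], [0.434, -0.212, 0.028]] [ 0.5013 -0.3228  0.028 ] [np.float64(0.111), np.float64(0.236), np.float64(0.109), np.float64(0.236)]
hinge [[0.5583, 0.4089, 0.052], [0.5797, 0.2455, 0.052]]
tin [0.5122987  0.31774486 0.14574924 1.18158661] [-0.4 -0.4  1.  -1.4 -0.5  0.7 -0.2 -0.5  0.1  1.6]
```

```bash
cat >> h.py <<'E'
def go(x,y,z,phi,st=None):
    """total shift (mm, present tool axes) and turn (6deg units) to reach TCP xyz, tool down, tool y at phi deg"""
    st=st or readout.get_state();q=st["ee_rot"];Rt=R.from_quat(np.r_[q[1:],q[0]])
    a=np.radians(phi);ty=np.array([np.cos(a),np.sin(a),0]);tz=np.array([0,0,-1.])
    G=R.from_matrix(np.c_[np.cross(ty,tz),ty,tz])
    s=Rt.inv().apply(np.array([x,y,z])-st["position"])*1000
    t=np.degrees((Rt.inv()*G).as_rotvec())/6
    s2=G.inv().apply(np.array([x,y,z])-st["position"])*1000
    print("clk %.1f"%st["clock"],"pos",st["position"].round(4),"shift",s.round(1),"turn",t.round(2),"| shift after turn",s2.round(1))
E
python3 -c "
from h import *
go(.658,.084,.2,4)"
```

```text
clk 0.1 pos [0.157  0.5528 0.2306] shift [-610.1 -314.    31. ] turn [-1.000e-02  1.000e-02  1.169e+01] | shift after turn [-502.6  467.1   30.6]
```

```bash
python3 -m handwheel '[[[-51,-26,0],[0,0,0],-1],[[-51,-26,0],[0,0,0],-1],[[-51,-26,0],[0,0,0],-1],[[-51,-26,0],[0,0,0],-1],[[-51,-26,0],[0,0,0],-1],[[-51,-26,0],[0,0,0],-1],[[-51,-26,0],[0,0,0],-1],[[-51,-26,0],[0,0,0],-1],[[-51,-26,0],[0,0,0],-1],[[-51,-26,0],[0,0,0],-1],[[-51,-26,0],[0,0,0],-1],[[-51,-26,0],[0,0,0],-1],[[0,0,0],[0,0,1],-1],[[0,0,0],[0,0,1],-1],[[0,0,0],[0,0,1],-1],[[0,0,0],[0,0,1],-1],[[0,0,0],[0,0,1],-1],[[0,0,0],[0,0,1],-1],[[0,0,0],[0,0,1],-1],[[0,0,0],[0,0,1],-1]]' 40; python3 -c "
from h import *
go(.658,.084,.2,4)"
```

```text
clock: 2.65
position: [0.6604, 0.0858, 0.2308]
ee_rot: [-0.0, 0.53, 0.848, -0.0]
contact_force: [-0.5, 0.9, -0.9]
width: 0.0853
gripper_force: 0.0
clk 2.6 pos [0.6604 0.0858 0.2308] shift [-0.6 -2.9 30.8] turn [-0.01 -0.    3.66] | shift after turn [-1.6 -2.5 30.8]
```

```bash
python3 -m handwheel '[[[0,-3,25],[0,0,1],-1],[[0,0,25],[0,0,1],-1],[[0,0,25],[0,0,1],-1],[[0,0,10],[0,0,0.66],-1],[[0,0,0],[0,0,0],-1]]' ; python3 - <<'E'
from h import *
go(.658,.084,.15,4)
im=vision.get_image("wrist");cv2.imwrite("pics/w1.png",cv2.resize(im,(800,600)))
E
```

```text
clock: 3.28
position: [0.657, 0.0844, 0.1448]
ee_rot: [-0.001, 0.681, 0.733, -0.001]
contact_force: [-0.9, 0.0, -0.1]
width: 0.0856
gripper_force: 0.0
clk 3.3 pos [0.657  0.0844 0.1448] shift [-0.5  1.  -5.2] turn [-0.03 -0.    0.04] | shift after turn [-0.5  1.  -5.2]
```

View pics/w1.png

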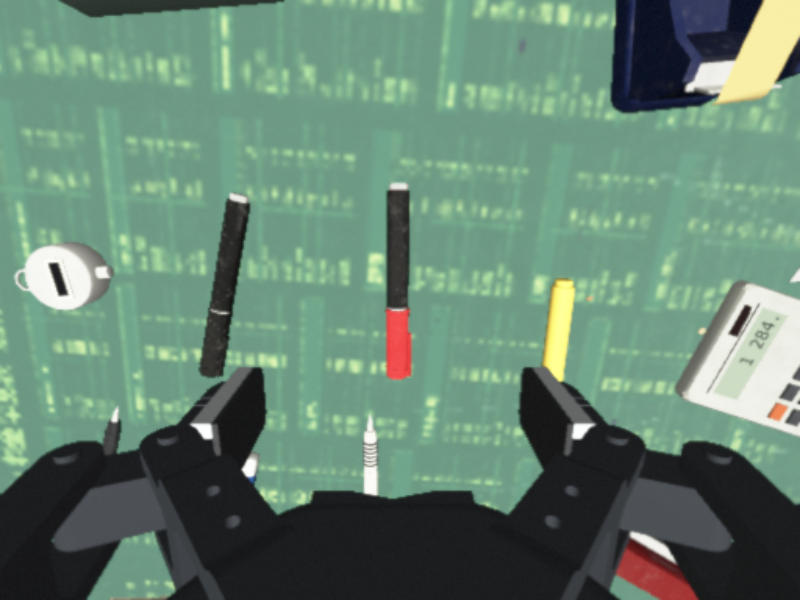

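The wrist view shows the red marker running (399,184)–(399,378), the black one (239,195)–(211,375), and the counter at (66,276) with its ring at (22,280) and knob at (105,272).

```bash
python3 - <<'E'
from h import *
c=cam("wrist");s=1.5625
for n,a,b,z in [("mr",(399,184),(399,378),.009),("mb",(239,195),(211,375),.009),("tc",(22,280),(105,272),.015),("tcC",(66,276),(66,276),.022)]:
    A,B=[p2w(c,np.array(k)/s,z) for k in(a,b)];d=B-A
    print(n,((A+B)/2).round(4),"len",np.linalg.norm(d).round(4),"yaw",np.degrees(np.arctan2(d[1],d[0])).round(1))
go(.658,.084,.005,4)
E
```

```text
mr [0.6628 0.0839 0.009 ] len 0.1346 yaw -85.4
mb [0.545  0.0728 0.009 ] len 0.1295 yaw -100.0
tc [0.4426 0.0762 0.015 ] len 0.0555 yaw 9.9
tcC [0.4496 0.0783 0.022 ] len 0.0 yaw 0.0
clk 3.3 pos [0.6577 0.0844 0.1458] shift [ -0.5   0.4 140.8] turn [-0.01 -0.    0.04] | shift after turn [ -0.5   0.3 140.8]
```

```bash
python3 -m handwheel '[[[0,3,40],[0,0,0],-0.3],[[0,0,40],[0,0,0],-0.3],[[0,0,40],[0,0,0],-0.3],[[0,0,22],[0,0,0],-0.3],[[0,0,0],[0,0,0],0.2],[[0,0,0],[0,0,0],1],[[0,0,0],[0,0,0],1],[[0,0,0],[0,0,0],1],[[0,0,0],[0,0,0],1],[[0,0,-50],[0,0,0],1],[[0,0,-50],[0,0,0],1],[[0,0,0],[0,0,0],1]]' 40; python3 - <<'E'
from h import *
go(.5203,-.2894,.1,5)
im=vision.get_image("wrist");cv2.imwrite("pics/w2.png",im)
E
```

```text
clock: 4.82
position: [0.6641, 0.0848, 0.1095]
ee_rot: [0.004, 0.681, 0.732, 0.004]
contact_force: [-0.8, -0.2, 0.1]
width: 0.0177
gripper_force: 39.3
clk 4.8 pos [0.6641 0.0848 0.1095] shift [-362.7 -170.9    7.9] turn [ 0.1   0.   -0.14] | shift after turn [-360.3 -175.9    9.5]
```

View pics/w2.png

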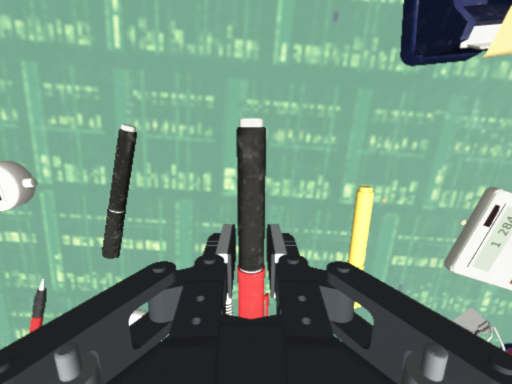

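```bash
python3 -m handwheel '[[[-45,-22,0],[0,0,0],1],[[-45,-22,0],[0,0,0],1],[[-45,-22,0],[0,0,0],1],[[-45,-22,0],[0,0,0],1],[[-45,-22,0],[0,0,0],1],[[-45,-22,0],[0,0,0],1],[[-45,-22,0],[0,0,0],1],[[-45,-20,0],[0,0,0],1],[[0,0,0],[0,0,0],1],[[0,0,0],[0,0,0],1]]'; python3 - <<'E'
from h import *
go(.5203,-.2894,.008,5)
im=vision.get_image("wrist");cv2.imwrite("pics/w3.png",cv2.resize(im,(800,600)))
E
```

```text
clock: 6.12
position: [0.5127, -0.2862, 0.1029]
ee_rot: [-0.002, 0.681, 0.732, 0.0]
contact_force: [-0.6, 0.4, -0.2]
width: 0.0172
gripper_force: 39.3
clk 6.1 pos [ 0.5127 -0.2862  0.1029] shift [-4.   7.5 94.9] turn [-0.02 -0.03 -0.14] | shift after turn [-3.8  7.3 94.9]
```

View pics/w3.png

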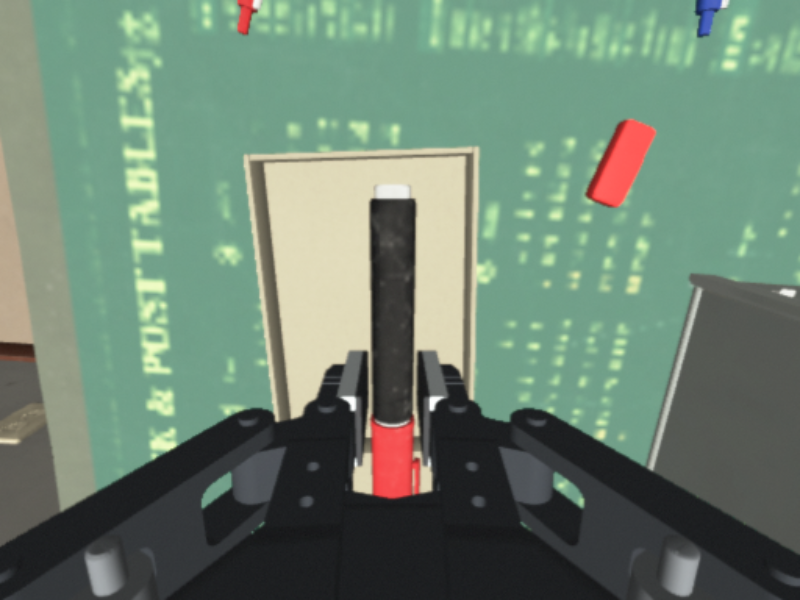

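The held marker is over the long compartment. The tray's near-end corners are at (247,157) and (478,149), and the divider shows at about y=432.

```bash
python3 - <<'E'
from h import *
c=cam("wrist");s=1.5625
A,B=[p2w(c,np.array(k)/s,.028) for k in((247,157),(478,149))];d=B-A
print(A,B,np.linalg.norm(d),np.degrees(np.arctan2(d[1],d[0])))
e=d/np.linalg.norm(d); n=np.array([e[1],-e[0],0]); m=(A+B)/2
print("centre",m+n*.12,"long comp",m+n*.0885, "eraser", m+n*.2065)
E
```

```text
[ 0.43712848 -0.21146141  0.028     ] [ 0.54865266 -0.19940182  0.028     ] 0.11217430480440709 6.171657825946611
centre [ 0.50579148 -0.32473613  0.028     ] long comp [ 0.50240499 -0.29341869  0.028     ] eraser [ 0.51509088 -0.4107348   0.028     ]
```

```bash
python3 -m handwheel '[[[-5,11,20],[0,0,-0.3],1],[[0,0,30],[0,0,0],1],[[0,0,30],[0,0,0],1],[[0,0,15],[0,0,0],1],[[0,0,0],[0,0,0],1],[[0,0,0],[0,0,0],0.55],[[0,0,0],[0,0,0],0.4],[[0,0,0],[0,0,0],0.4]]';  python3 - <<'E'
from h import *
go(.5234,-.290,.008,5.7)
E
```

```text
clock: 7.18
position: [0.5253, -0.2914, 0.0099]
ee_rot: [0.001, 0.669, 0.743, 0.0]
contact_force: [0.4, -0.5, -0.1]
width: 0.0258
gripper_force: 0.0
clk 7.2 pos [ 0.5253 -0.2914  0.0099] shift [ 1.6 -1.7  1.9] turn [0.01 0.01 0.05] | shift after turn [ 1.6 -1.7  1.9]
```

```bash
python3 -m handwheel '[[[0,0,-40],[0,0,0],0.4],[[0,0,-40],[0,0,0],0.4],[[0,0,-40],[0,0,0],-0.3],[[0,0,0],[0,0,0.9],-0.3],[[0,0,0],[0,0,0.9],-0.3],[[0,0,0],[0,0,0.86],-0.3],[[0,0,0],[0,0,0],-0.3]]';  python3 - <<'E'
from h import *
go(.544,.0727,.1,-10)
E
```

```text
clock: 8.05
position: [0.5249, -0.2913, 0.1296]
ee_rot: [0.0, 0.766, 0.643, 0.0]
contact_force: [-0.3, -0.2, -1.3]
width: 0.056
gripper_force: 0.0
clk 8.1 pos [ 0.5249 -0.2913  0.1296] shift [361.8 -43.9  29.6] turn [0.   0.   0.01] | shift after turn [361.8 -44.4  29.6]
```

```bash
python3 -m handwheel '[[[52,-6.3,4],[0,0,0],-0.3],[[52,-6.3,4],[0,0,0],-0.3],[[52,-6.3,4],[0,0,0],-0.3],[[52,-6.3,4],[0,0,0],-0.3],[[52,-6.3,4],[0,0,0],-0.3],[[52,-6.3,4],[0,0,0],-0.3],[[50,-6.3,4],[0,0,0],-0.3],[[0,0,0],[0,0,0],-0.3],[[0,0,0],[0,0,0],-0.3]]';  python3 - <<'E'
from h import *
im=vision.get_image("wrist");cv2.imwrite("pics/w4.png",cv2.resize(im,(800,600)))
go(.544,.0727,.004,-10)
E
```

```text
clock: 9.18
position: [0.5442, 0.0726, 0.1014]
ee_rot: [0.0, 0.765, 0.644, -0.0]
contact_force: [-0.7, 0.4, 0.7]
width: 0.0557
gripper_force: 0.0
clk 9.2 pos [0.5443 0.0721 0.1014] shift [ 0.6 -0.5 97.4] turn [0.   0.   0.01] | shift after turn [ 0.6 -0.5 97.4]
```

View pics/w4.png

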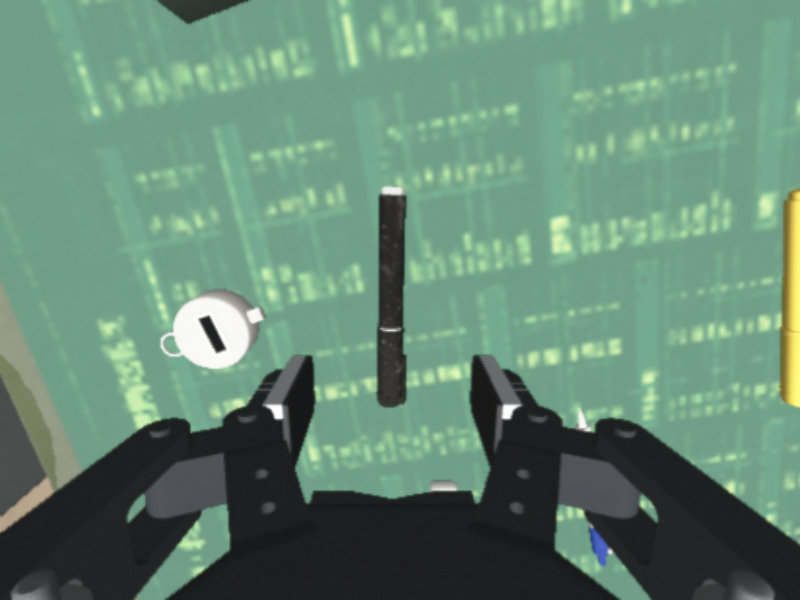

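The black marker sits midway between the fingers (x≈392), with no tilt. I'll grasp it now.

```bash
python3 -m handwheel '[[[0,0,40],[0,0,0],-0.3],[[0,0,40],[0,0,0],-0.3],[[0,0,17],[0,0,0],-0.3],[[0,0,0],[0,0,0],0.2],[[0,0,0],[0,0,0],1],[[0,0,0],[0,0,0],1],[[0,0,0],[0,0,0],1],[[0,0,-45],[0,0,0],1],[[0,0,-45],[0,0,0],1],[[0,0,0],[0,0,-0.9],1],[[0,0,0],[0,0,-0.9],1],[[0,0,0],[0,0,-0.82],1],[[0,0,0],[0,0,0],1]]';  python3 - <<'E'
from h import *
go(.4776,-.2948,.1,5.7)
E
```

```text
clock: 10.85
position: [0.5442, 0.0731, 0.0947]
ee_rot: [0.0, 0.671, 0.741, 0.0]
contact_force: [-0.7, -1.4, -0.1]
width: 0.0159
gripper_force: 39.3
clk 10.8 pos [0.5442 0.0731 0.0947] shift [-359.5 -102.8   -5.4] turn [ 0.01 -0.   -0.  ] | shift after turn [-359.5 -102.8   -5.3]
```

```bash
python3 -m handwheel '[[[-45,-13,0],[0,0,0],1],[[-45,-13,0],[0,0,0],1],[[-45,-13,0],[0,0,0],1],[[-45,-13,0],[0,0,0],1],[[-45,-13,0],[0,0,0],1],[[-45,-13,0],[0,0,0],1],[[-45,-13,0],[0,0,0],1],[[-45,-12,0],[0,0,0],1],[[0,0,0],[0,0,0],1],[[0,0,0],[0,0,0],1]]';  python3 - <<'E'
from h import *
go(.4776,-.2948,.008,5.7)
im=vision.get_image("wrist");cv2.imwrite("pics/w5.png",cv2.resize(im,(800,600)))
E
```

```text
clock: 12.1
position: [0.4774, -0.2951, 0.0941]
ee_rot: [-0.001, 0.671, 0.741, 0.0]
contact_force: [0.5, 0.4, -0.8]
width: 0.0164
gripper_force: 39.2
clk 12.1 pos [ 0.4774 -0.2951  0.0941] shift [ 0.2  0.2 86.1] turn [-0.   -0.01 -0.01] | shift after turn [ 0.3  0.2 86.1]
```

View pics/w5.png

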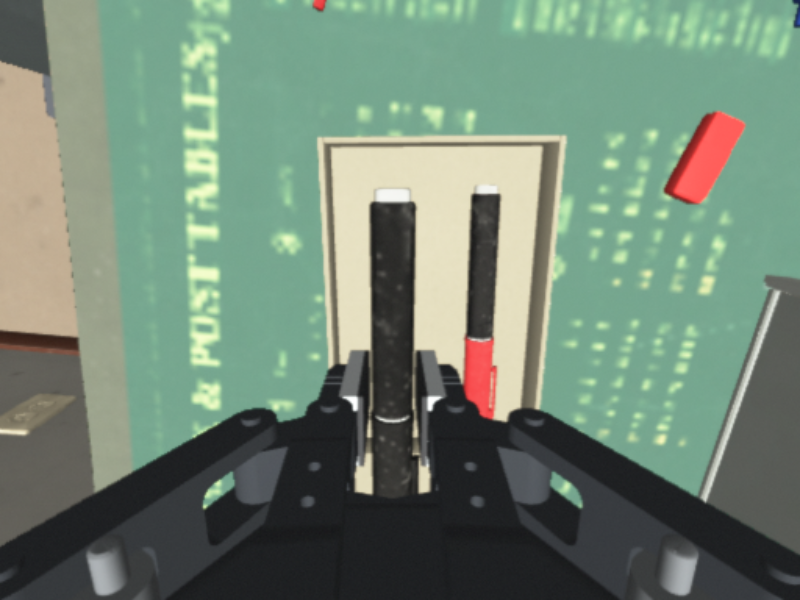

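The red marker lies flat and lengthwise at (484,300). The black one is aligned to its left, clear of the wall, so I'll lower it.

```bash
python3 -m handwheel '[[[0,0,30],[0,0,0],1],[[0,0,30],[0,0,0],1],[[0,0,25],[0,0,0],1],[[0,0,0],[0,0,0],1],[[0,0,0],[0,0,0],0.55],[[0,0,0],[0,0,0],0.4],[[0,0,0],[0,0,0],0.4],[[0,0,-40],[0,0,0],0.4],[[0,0,-40],[0,0,0],0.4],[[0,0,-30],[0,0,0],0],[[0,0,0],[0,0,0],0]]';  python3 - <<'E'
from h import *
go(.551,-.078,.1,-6)
E
```

```text
clock: 13.52
position: [0.4793, -0.2968, 0.1223]
ee_rot: [0.003, 0.671, 0.742, 0.0]
contact_force: [-0.5, 0.7, 0.4]
width: 0.0429
gripper_force: 0.0
clk 13.5 pos [ 0.4793 -0.2968  0.1223] shift [210.7  93.1  21.8] turn [0.05 0.04 1.96] | shift after turn [225.1  48.4  22.3]
```

```bash
python3 -m handwheel '[[[42,18.6,0],[0,0,0],0],[[42,18.6,0],[0,0,0],0],[[42,18.6,0],[0,0,0],0],[[42,18.6,0],[0,0,0],0],[[42,18.6,0],[0,0,0],0],[[0,0,0],[0,0,1],0],[[0,0,20],[0,0,0.96],0],[[0,0,0],[0,0,0],0]]';  python3 - <<'E'
from h import *
go(.551,-.078,.004,-6)
im=vision.get_image("wrist");cv2.imwrite("pics/w6.png",cv2.resize(im,(800,600)))
E
```

```text
clock: 14.52
position: [0.5473, -0.0766, 0.0971]
ee_rot: [-0.002, 0.743, 0.67, -0.001]
contact_force: [0.2, -0.4, 0.3]
width: 0.0426
gripper_force: 0.0
clk 14.5 pos [ 0.5473 -0.0766  0.0971] shift [-1.1  4.4 93.1] turn [-0.05 -0.01  0.01] | shift after turn [-1.   3.9 93.1]
```

View pics/w6.png

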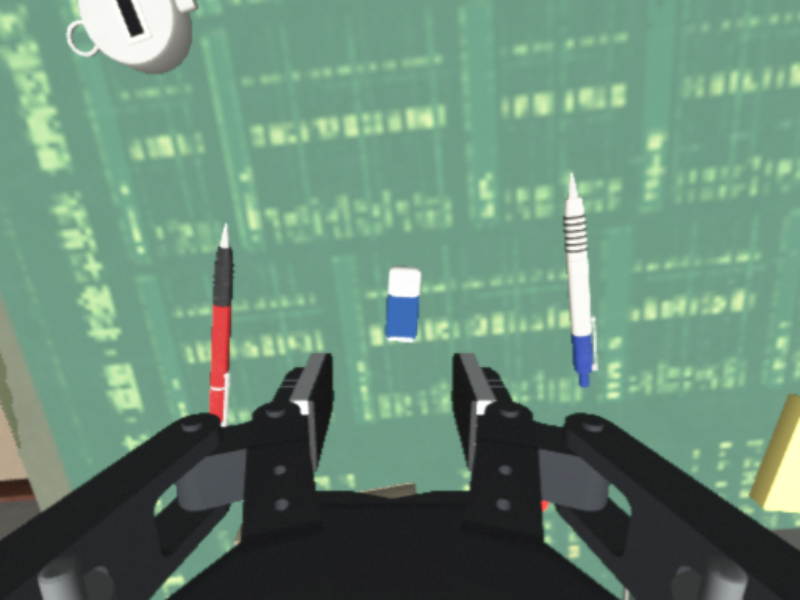

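The eraser runs from (405,268) to (402,341). Both pens are clear of the fingers.

```bash
python3 - <<'E'
from h import *
c=cam("wrist");s=1.5625
A,B=[p2w(c,np.array(k)/s,.011) for k in((405,268),(402,339))];d=B-A;m=(A+B)/2
y=np.degrees(np.arctan2(d[1],d[0]));print(m,np.linalg.norm(d),y)
go(m[0],m[1],.004,y+90)
E
```

```text
[ 0.55473392 -0.07603264  0.011     ] 0.041584095791451 -97.73569131660071
clk 14.6 pos [ 0.5481 -0.077   0.098 ] shift [ 1.6  6.8 94. ] turn [-0.03 -0.01  0.3 ] | shift after turn [ 1.8  6.4 94. ]
```

```bash
python3 -m handwheel '[[[1,5,40],[0,0,0.3],0],[[0,0,40],[0,0,0],0],[[0,0,14],[0,0,0],0],[[0,0,0],[0,0,0],0.5],[[0,0,0],[0,0,0],1],[[0,0,0],[0,0,0],1],[[0,0,0],[0,0,0],1],[[0,0,-45],[0,0,0],1],[[0,0,-45],[0,0,0],1],[[0,0,0],[0,0,-0.8],1],[[0,0,0],[0,0,-0.8],1],[[0,0,0],[0,0,-0.65],1],[[0,0,0],[0,0,0],1]]' 30;  python3 - <<'E'
from h import *
go(.512,-.410,.1,5.7)
E
```

```text
clock: 16.2
position: [0.5544, -0.0768, 0.0957]
ee_rot: [0.0, 0.671, 0.741, 0.0]
contact_force: [-0.2, 0.2, -0.8]
width: 0.0166
gripper_force: 32.0
clk 16.2 pos [ 0.5544 -0.0768  0.0957] shift [-327.4  -74.9   -4.3] turn [ 0.01  0.   -0.01] | shift after turn [-327.3  -75.3   -4.3]
```

```bash
python3 -m handwheel '[[[-46,-10.5,0],[0,0,0],1],[[-46,-10.5,0],[0,0,0],1],[[-46,-10.5,0],[0,0,0],1],[[-46,-10.5,0],[0,0,0],1],[[-46,-10.5,0],[0,0,0],1],[[-46,-10.5,0],[0,0,0],1],[[-50,-11,0],[0,0,0],1],[[0,0,0],[0,0,0],1],[[0,0,0],[0,0,0],1]]';  python3 - <<'E'
from h import *
go(.512,-.410,.008,5.7)
im=vision.get_image("wrist");cv2.imwrite("pics/w7.png",cv2.resize(im,(800,600)))
E
```

```text
clock: 17.32
position: [0.5126, -0.4079, 0.0949]
ee_rot: [-0.001, 0.672, 0.741, 0.0]
contact_force: [0.9, 0.8, -0.1]
width: 0.0168
gripper_force: 32.0
clk 17.3 pos [ 0.5126 -0.4079  0.0949] shift [-2.1 -0.8 86.9] turn [-0.   -0.02 -0.02] | shift after turn [-2.  -0.8 86.9]
```

View pics/w7.png

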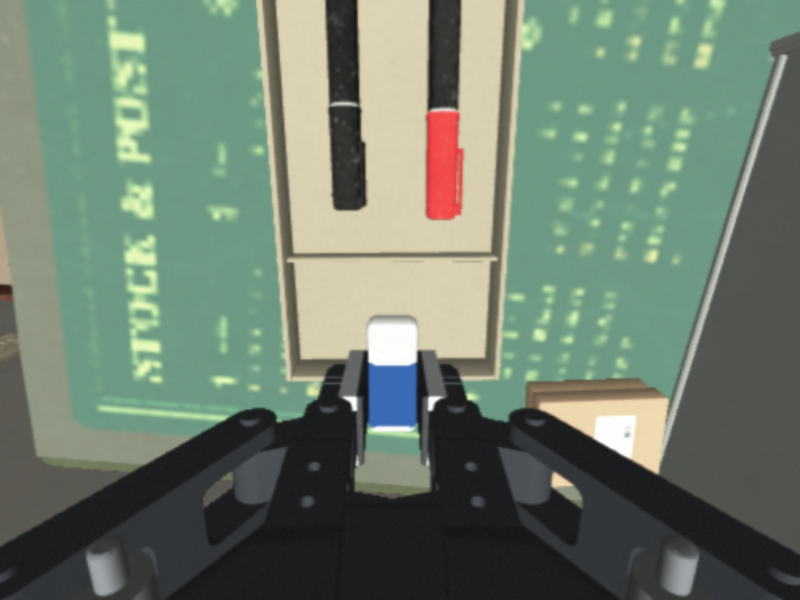

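Both markers lie well in the long compartment. The divider's top is at (393,258) and the end wall's outer top edge at (393,378).

```bash
python3 - <<'E'
from h import *
c=cam("wrist");s=1.5625
A=p2w(c,np.array((393,258))/s,.023);B=p2w(c,np.array((395,378))/s,.028)
L=p2w(c,np.array((291,360))/s,.028);Q=p2w(c,np.array((495,360))/s,.028);print(A,B,L,Q)
E
```

```text
[ 0.51066229 -0.37670515  0.023     ] [ 0.51824171 -0.44080368  0.028     ] [ 0.4620593  -0.43591226  0.028     ] [ 0.57015796 -0.42501968  0.028     ]
```

```bash
python3 -m handwheel '[[[0,0,30],[0,0,0],1],[[0,0,30],[0,0,0],1],[[0,0,26],[0,0,0],1],[[0,0,0],[0,0,0],1],[[0,0,0],[0,0,0],0.5],[[0,0,0],[0,0,0],0.3],[[0,0,0],[0,0,0],0.3],[[0,0,-40],[0,0,0],0.3],[[0,0,-50],[0,0,0],0.3],[[0,0,-50],[0,0,0],1],[[0,0,-50],[0,0,0],1],[[0,0,0],[0,0,0],1]]';  python3 - <<'E'
from h import *
im=vision.get_image("wrist");cv2.imwrite("pics/w8.png",cv2.resize(im,(400,300)))
go(.37,.29,.2,98)
E
```

```text
clock: 18.88
position: [0.515, -0.4106, 0.2051]
ee_rot: [0.006, 0.671, 0.741, -0.0]
contact_force: [-0.4, 0.5, -0.7]
width: -0.0001
gripper_force: 0.0
clk 18.9 pos [ 0.5138 -0.4094  0.2021] shift [710.2 -73.9  -1. ] turn [-1.000e-02  6.000e-02 -1.539e+01] | shift after turn [ 45.  712.6   2.1]
```

View pics/w8.png

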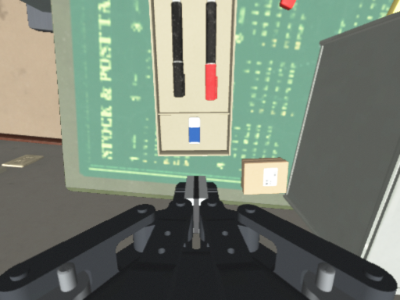

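The eraser is flat in the short compartment. Next I'll check the fitted tin and lid model against the scene view, both numerically and in one crop.

```bash
cat >> h.py <<'E'
TIN=[.5123,.3177,.1457]
def tin(L,v=TIN): return np.array(L)@R.from_euler("z",v[2]).as_matrix().T+[v[0],v[1],0]
def tw(x,y,z): return tin([[x,y,z]])[0]
E
python3 - <<'E'
from h import *
im=vision.get_image("scene");c=cam("scene")
f=5;u0,v0=110,105
for t,col in((1.18,(0,0,255)),(.9,(255,0,0))):
    L=[[.06,.0845,.052],[.06,-.0845,.052]]+[[.06-.118*np.cos(t),s*.0845,.052+.118*np.sin(t)] for s in (-1,1)]
    p=w2p(c,tin(L)); print(t,(p*1.5625).round(0).tolist())
    if t>1: P=p
B=w2p(c,tin([[-.0625,.0845,.043],[-.0625,-.0845,.043],[-.0625,-.0845,0],[.0625,-.0845,0]]))
big=cv2.resize(im[v0:v0+100,u0:u0+100],None,fx=6,fy=6,interpolation=cv2.INTER_CUBIC)
for p in list(P)+list(B): cv2.circle(big,tuple(((p-[u0,v0])*6).astype(int).tolist()),3,(0,0,255),1)
cv2.imwrite("pics/s1.png",big)
E
```

```text
1.18 [[235.0, 217.0], [298.0, 249.0], [273.0, 210.0], [206.0, 178.0]]
0.9 [[235.0, 217.0], [298.0, 249.0], [261.0, 225.0], [195.0, 192.0]]
```

View pics/s1.png

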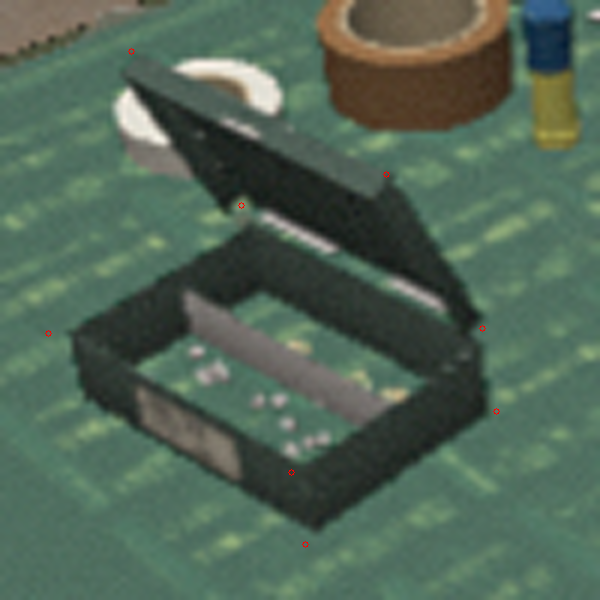

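The lid stands at well over half open. The model is offset about 15 px (crop) toward the robot, so I'll refit jointly with this crop's corners: (75,340), (312,475), (313,530), (490,408), lid (388,178), (130,62), hinge (478,325).

```bash
python3 - <<'E'
from h import *
from scipy.optimize import least_squares
ct,cs=cam("top"),cam("scene");g=lambda p:np.array(p)/8+[85,180];k=lambda p:np.array(p)/6+[110,105]
ut=np.array([g(p) for p in [(145,180),(600,130),(40,293),(553,238),(650,447),(205,497)]])
us=np.array([k(p) for p in [(478,325),(388,178),(130,62),(75,340),(312,475),(313,530),(490,408)]])
def res(v):
    t=v[3];H=lambda s:[.06,s*.0845,.052];F=lambda s:[.06-.118*np.cos(t),s*.0845,.052+.118*np.sin(t)]
    W=lambda s,z:[-.0625,s*.0845,z]
    a=w2p(ct,tin([H(1),H(-1),F(1),F(-1),W(-1,.043),W(1,.043)],v))-ut
    b=w2p(cs,tin([H(-1),F(-1),F(1),W(1,.043),W(-1,.043),W(-1,0),[.0625,-.0845,0]],v))-us
    return np.r_[a,b].ravel()
r=least_squares(res,[.5123,.3177,.1457,1.1],loss="soft_l1");print(r.x,res(r.x).reshape(-1,2).round(1).tolist())
E
```

```text
[0.51461406 0.3170885  0.16011186 1.1496346 ] [[-0.4, -0.7], [0.9, -2.6], [0.1, 1.6], [0.3, -0.5], [0.7, 0.4], [-1.8, 2.1], [1.6, -0.0], [0.0, -0.1], [-0.1, -0.9], [-3.7, -1.0], [-2.0, -0.9], [0.1, 2.0], [1.9, 0.0]]
```

```bash
sed -i 's/^TIN=.*/TIN=[.5140,.3172,.155]/' h.py; python3 -m handwheel '[[[0,0,0],[0,0,-1],1],[[0,0,0],[0,0,-1],1],[[0,0,0],[0,0,-1],1],[[0,0,0],[0,0,-1],1],[[0,0,0],[0,0,-1],1],[[0,0,0],[0,0,-1],1],[[0,0,0],[0,0,-1],1],[[0,0,0],[0,0,-1],1],[[0,0,0],[0,0,-1],1],[[0,0,0],[0,0,-1],1],[[0,0,0],[0,0,-1],1],[[0,0,0],[0,0,-1],1],[[0,0,0],[0,0,-1],1],[[0,0,0],[0,0,-1],1],[[0,0,0],[0,0,-0.5],1],[[0,0,0],[0,0,0],1]]';  python3 - <<'E'
from h import *
p=tw(-.07,0,.138);print(p);go(*p,98.9); print(readout.get_state()["qpos"].round(2))
E
```

```text
clock: 20.98
position: [0.5122, -0.4078, 0.1971]
ee_rot: [-0.001, -0.023, 1.0, 0.001]
contact_force: [0.0, 0.4, 0.1]
width: 0.0002
gripper_force: 0.0
[0.44483919 0.30639339 0.138     ]
clk 21.0 pos [ 0.5122 -0.4078  0.1971] shift [ 34.3 716.4  61.4] turn [ 0.03 -0.02 -1.04] | shift after turn [-44.  716.   59.1]
[-0.78  0.42  1.37  0.    1.35 -2.4 ]
```

```bash
python3 -m handwheel '[[[2.6,51,0],[0,0,0],1],[[2.6,51,0],[0,0,0],1],[[2.6,51,0],[0,0,0],1],[[2.6,51,0],[0,0,0],1],[[2.6,51,0],[0,0,0],1],[[2.6,51,0],[0,0,0],1],[[2.6,51,0],[0,0,0],1],[[2.6,51,0],[0,0,0],1],[[2.6,51,0],[0,0,0],1],[[2.6,51,0],[0,0,0],1],[[2.6,51,0],[0,0,0],1],[[2.6,51,0],[0,0,0],1],[[2.6,51,0],[0,0,0],1],[[2.6,51,0],[0,0,0],1],[[0,0,0],[0,0,-1],1],[[0,0,0],[0,0,0],1],[[0,0,0],[0,0,0],1]]';  python3 - <<'E'
from h import *
p=tw(-.07,0,.138);go(*p,98.9)
p=tw(.035,0,.138);go(*p,98.9)
E
```

```text
clock: 23.1
position: [0.443, 0.3023, 0.1988]
ee_rot: [-0.001, -0.075, 0.997, -0.0]
contact_force: [-0.1, -0.0, 0.9]
width: 0.0002
gripper_force: 0.0
clk 23.1 pos [0.443  0.3023 0.1988] shift [-2.5  3.8 60.8] turn [-0.   -0.01 -0.06] | shift after turn [-2.5  3.7 60.8]
clk 23.1 pos [0.443  0.3023 0.1988] shift [-107.5    4.4   60.7] turn [-0.   -0.01 -0.06] | shift after turn [-107.5    3.7   60.8]
```

```bash
python3 -m handwheel '[[[0,3,30],[0,0,0],1],[[0,0,30],[0,0,0],1],[[-15,0,0],[0,0,0],1],[[-15,0,0],[0,0,0],1],[[-12,0,0],[0,0,0],1],[[-12,0,0],[0,0,0],1],[[-10,0,0],[0,0,0],1],[[-10,0,0],[0,0,0],1],[[-10,0,0],[0,0,0],1],[[-8,0,0],[0,0,0],1],[[-8,0,0],[0,0,0],1],[[-6,0,0],[0,0,0],1],[[0,0,0],[0,0,0],1]]';  python3 - <<'E'
from h import *
p=tw(.035,0,.138);go(*p,98.9)
im=vision.get_image("scene");cv2.imwrite("pics/s2.png",im)
E
```

```text
clock: 24.72
position: [0.5486, 0.3221, 0.1392]
ee_rot: [0.001, -0.076, 0.997, 0.0]
contact_force: [-0.1, -0.0, 0.7]
width: 0.0
gripper_force: 0.0
clk 24.7 pos [0.5486 0.3221 0.1392] shift [-0.1  0.5  1.2] turn [ 0.    0.01 -0.04] | shift after turn [-0.1  0.5  1.2]
```

```bash
python3 -m handwheel '[[[40,0,0],[0,0,0],1],[[45,0,0],[0,0,0],1],[[30,-45,0],[0,0,0],-1],[[0,-55,0],[0,0,0],-1],[[0,-55,0],[0,0,0],-1],[[0,-55,0],[0,0,0],-1],[[0,0,0],[0,0,0],-1],[[0,0,0],[0,0,0],-1]]';  cat > lid.py <<'E'
from h import *
c=cam("top");cs=cam("scene")
for n,cc in(("top",c),("scene",cs)):
    im=vision.get_image(n);cv2.imwrite(f"pics/{n}_{readout.get_state()['clock']:.0f}.png",im)
    dark=(im.max(2)<75).astype(np.float32)
    out=[]
    for t in np.arange(0,1.85,.05):
        L=[[.06,.0845,.052],[.06,-.0845,.052]]+[[.06-.118*np.cos(t),s*.0845,.052+.118*np.sin(t)] for s in (-1,1)]
        p=(w2p(cc,tin(L))*8).round().astype(int)
        m=np.zeros(im.shape[:2],np.uint8);cv2.fillConvexPoly(m,p,1,shift=3)
        r=cv2.dilate(m,np.ones((9,9)))-m
        out.append((dark[m>0].mean()-dark[r>0].mean() if m.any() else 0,t,m.sum()))
    print(n,[(round(float(a),2),round(float(b),2),int(s)) for a,b,s in sorted(out)[::-1][:5]])
E
python3 lid.py; python3 -c "
from h import *
c=cam('wrist')
go(.443,.0775,.1,99.6)
"
```

```text
clock: 25.78
position: [0.4656, 0.0971, 0.1394]
ee_rot: [0.0, -0.075, 0.997, 0.0]
contact_force: [-0.9, 0.2, -0.0]
width: 0.0852
gripper_force: 0.0
top [(0.02, 1.15, 984), (0.02, 1.1, 1124), (0.02, 1.2, 860), (0.02, 0.35, 2438), (0.02, 0.3, 2467)]
scene [(0.42, 1.45, 1278), (0.38, 1.4, 1206), (0.37, 1.5, 1360), (0.32, 1.55, 1420), (0.31, 1.8, 1706)]
clk 25.9 pos [0.4654 0.098  0.1393] shift [ 25.3 -16.9  39.3] turn [ 0.01  0.   -0.14] | shift after turn [ 25.5 -16.5  39.3]
```

```bash
ls pics; python3 - <<'E'
from h import *
import glob
cs=cam("scene");f0=cv2.resize(cv2.imread("pics/scene0.png"),(512,384),interpolation=cv2.INTER_AREA);f1=cv2.imread("pics/scene_26.png")
for im in(f0,f1):
  # tight: trace right lid side: dark column rows near edge
  for th in(60,75,90):
    dark=(im.max(2)<th).astype(np.float32);o=[]
    for t in np.arange(.8,1.85,.03):
        L=[[.06,.0845,.052],[.06,-.0845,.052]]+[[.06-.118*np.cos(t),s*.0845,.052+.118*np.sin(t)] for s in (-1,1)]
        p=(w2p(cs,tin(L))*8).round().astype(int)
        m=np.zeros(im.shape[:2],np.uint8);cv2.fillConvexPoly(m,p,1,shift=3)
        r=cv2.dilate(m,np.ones((9,9)))-m
        r[int(w2p(cs,tin([[.06,0,.052]]))[0,1]):]=0
        o.append((round(float(dark[m>0].mean()-dark[r>0].mean()),2),round(float(t),2)))
    print(th,sorted(o)[::-1][:4])
E
```

```text
crop1.png
crop2.png
s1.png
s2.png
scene0.png
scene_26.png
top0.png
top_26.png
w1.png
w2.png
w3.png
w4.png
w5.png
w6.png
w7.png
w8.png
60 [(0.65, 1.07), (0.64, 1.04), (0.58, 1.1), (0.53, 1.13)]
75 [(0.66, 1.07), (0.6, 1.04), (0.59, 1.1), (0.54, 1.13)]
90 [(0.62, 1.07), (0.57, 1.1), (0.53, 1.13), (0.53, 1.04)]
60 [(0.53, 1.46), (0.53, 1.43), (0.51, 1.4), (0.49, 1.49)]
75 [(0.52, 1.46), (0.5, 1.43), (0.47, 1.49), (0.47, 1.4)]
90 [(0.47, 1.46), (0.46, 1.43), (0.43, 1.4), (0.42, 1.49)]
```

The lid reads about 1.46–1.5, just short of upright. I'll give it one more small push.

```bash
python3 -m handwheel '[[[0,55,0],[0,0,0],1],[[0,55,0],[0,0,0],1],[[0,55,0],[0,0,0],1],[[-30,45,0],[0,0,0],1],[[-30,0,0],[0,0,0],1],[[-30,0,0],[0,0,0],1],[[-10,0,0],[0,0,0],1],[[-8,0,0],[0,0,0],1],[[-8,0,0],[0,0,0],1],[[-8,0,0],[0,0,0],1],[[0,0,0],[0,0,0],1],[[0,0,0],[0,0,0],1]]'; python3 -c "
from h import *
go(*tw(.035,0,.138),98.9)
" ;python3 -m handwheel '[[[40,0,0],[0,0,0],1],[[45,0,0],[0,0,0],1],[[40,-45,0],[0,0,0],-1],[[0,-55,0],[0,0,0],-1],[[0,-55,0],[0,0,0],-1],[[0,-55,0],[0,0,0],-1],[[10,-20,30],[0,0,-0.14],-1],[[0,0,0],[0,0,0],-1],[[0,0,0],[0,0,0],-1]]'; python3 - <<'E'
from h import *
exec(open("lid.py").read().replace("from h import *",""))
go(.443,.0775,.1,99.6)
im=vision.get_image("wrist");cv2.imwrite("pics/w9.png",im)
# white counter blob
hsv=cv2.cvtColor(im,cv2.COLOR_BGR2HSV);m=((hsv[...,1]<40)&(hsv[...,2]>140)).astype(np.uint8)
n,lab,st,ce=cv2.connectedComponentsWithStats(m)
for i in range(1,n):
    if st[i,4]>250: print(st[i],ce[i],p2w(cam("wrist"),ce[i],.018).round(4))
E
```

```text
clock: 27.38
position: [0.5564, 0.3231, 0.1393]
ee_rot: [0.0, -0.076, 0.997, 0.0]
contact_force: [-0.1, -0.3, -1.1]
width: -0.0
gripper_force: 0.0
clk 27.4 pos [0.5564 0.3231 0.1393] shift [7.8 0.7 1.3] turn [-0.    0.   -0.04] | shift after turn [7.8 0.7 1.3]
clock: 28.5
position: [0.4583, 0.0761, 0.11]
ee_rot: [0.001, -0.083, 0.997, 0.0]
contact_force: [1.1, 0.1, 0.3]
width: 0.0857
gripper_force: 0.0
top [(0.05, 1.45, 150), (0.03, 1.5, 147), (0.02, 0.35, 2438), (0.02, 0.3, 2467), (0.02, 0.25, 2505)]
scene [(0.3, 1.5, 1360), (0.3, 1.55, 1420), (0.28, 1.45, 1278), (0.25, 1.4, 1206), (0.24, 1.3, 1028)]
clk 28.6 pos [0.4588 0.0765 0.1103] shift [15.4  3.6 10.2] turn [ 0.    0.02 -0.  ] | shift after turn [15.4  3.6 10.3]
[ 121    0  391   75 6255] [343.81406875  33.17122302] [0.3202 0.1262 0.018 ]
[ 229  135   50   72 1898] [253.2170706  174.11485774] [0.4407 0.0765 0.018 ]
```

```bash
python3 -m handwheel '[[[15,2.5,30],[0,0,0],-1],[[0,0,40],[0,0,0],-1],[[0,0,34],[0,0,0],-1],[[0,0,0],[0,0,0],-0.4],[[0,0,0],[0,0,0],0.3],[[0,0,0],[0,0,0],0.3],[[0,0,0],[0,0,0],0.3],[[0,0,0],[0,0,0],0.3],[[0,0,-45],[0,0,0],0.3],[[0,0,-45],[0,0,0],0.3],[[0,0,0],[0,0,0],0.3],[[0,0,0],[0,0,0],0.3]]' 30; python3 - <<'E'
from h import *
go(*tw(-.015,0,.1),98.9)
E
```

```text
clock: 30.15
position: [0.442, 0.0754, 0.0953]
ee_rot: [0.0, -0.083, 0.997, -0.0]
contact_force: [0.3, -0.2, -1.9]
width: 0.0415
gripper_force: 31.1
clk 30.1 pos [0.442  0.0754 0.0953] shift [-96.  226.7  -4.7] turn [-0.   0.   0.1] | shift after turn [-93.5 227.7  -4.7]
```

```bash
python3 -m handwheel '[[[0,38,-20],[0,0,0],0.3],[[-19,38,0],[0,0,0],0.3],[[-19,38,0],[0,0,0],0.3],[[-19,38,0],[0,0,0],0.3],[[-19,38,0],[0,0,0],0.3],[[-19,37,0],[0,0,0.1],0.3],[[0,0,0],[0,0,0],0.3],[[0,0,0],[0,0,0],0.3]]'; python3 - <<'E'
from h import *
go(*tw(-.015,0,.01),98.9)
a=vision.get_image("wrist");b=vision.get_image("scene")
B=cv2.resize(b[95:215,110:230],(360,360),interpolation=cv2.INTER_CUBIC)
A=cv2.resize(a,(640,480))[:, 100:540]
cv2.imwrite("pics/w10.png",a)
M=np.zeros((480,800,3),np.uint8);M[:,:440]=A;M[:360,440:]=B;cv2.imwrite("pics/mos.png",M)
E
```

```text
clock: 31.15
position: [0.4972, 0.3141, 0.1135]
ee_rot: [-0.002, -0.078, 0.997, -0.001]
contact_force: [0.1, 0.3, -0.8]
width: 0.0421
gripper_force: 31.2
clk 31.1 pos [0.4972 0.3141 0.1135] shift [ -2.5   0.6 103.5] turn [-0.02 -0.04  0.01] | shift after turn [ -2.    0.5 103.5]
```

View pics/mos.png

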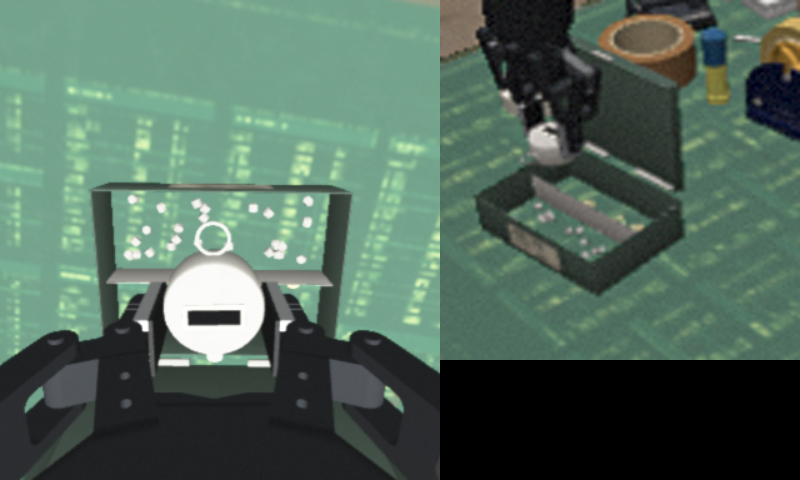

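The lid stands upright. In the wrist half, the front wall's top corners are at (93,188) and (352,192), and the divider's top front edge runs (110,272)–(325,277). The case is held at (213,303) with its ring toward the front.

```bash
python3 - <<'E'
from h import *
c=cam("wrist");f=lambda x,y:np.array([(x+100)/1.25,y/1.25])
inv=lambda P:(R.from_euler("z",-TIN[2]).as_matrix()@(P-np.array([TIN[0],TIN[1],0]))).round(4)
for n,p,z in[("FL",(93,189),.043),("FR",(352,192),.043),("F",(222,185),.043),("divL",(112,271),.032),("divR",(325,276),.032),("divrear",(220,284),.032)]:
    P=p2w(c,f(*p),z);print(n,P.round(4),"tin-local",inv(P))
print("tcp",inv(readout.get_state()["position"]))
for z in(.11,.12,.13):print("case",z,inv(p2w(c,f(213,300),z)),"ring tip",inv(p2w(c,f(213,222),z)))
E
```

```text
FL [0.469  0.2335 0.043 ] tin-local [-0.0574 -0.0757  0.043 ]
FR [0.4455 0.3943 0.043 ] tin-local [-0.0558  0.0868  0.043 ]
F [0.4539 0.313  0.043 ] tin-local [-0.06    0.0052  0.043 ]
divL [0.5266 0.2467 0.032 ] tin-local [ 0.0016 -0.0716  0.032 ]
divR [0.5068 0.3957 0.032 ] tin-local [0.005  0.0787 0.032 ]
divrear [0.5245 0.3235 0.032 ] tin-local [0.0113 0.0046 0.032 ]
tcp [-0.0167 -0.0009  0.1144]
case 0.11 [-0.0136 -0.0002  0.11  ] ring tip [-0.0513 -0.0003  0.11  ]
case 0.12 [-0.0184 -0.0002  0.12  ] ring tip [-0.0535 -0.0003  0.12  ]
case 0.13 [-0.0232 -0.0002  0.13  ] ring tip [-0.0558 -0.0002  0.13  ]
```

```bash
python3 -m handwheel '[[[1.5,0,0],[0,0,-0.9],0.3],[[0,0,0],[0,0,-0.9],0.3],[[0,0,20],[0,0,-0.7],0.3],[[0,0,20],[0,0,0],0.3],[[0,0,20],[0,0,0],0.3],[[0,0,20],[0,0,0],0.3],[[0,0,0],[0,0,0],0.3]]'; python3 - <<'E'
from h import *
go(*tw(-.018,0,.0095),113.9)
E
```

```text
clock: 32.12
position: [0.4956, 0.3131, 0.034]
ee_rot: [-0.002, -0.207, 0.978, -0.001]
contact_force: [-0.1, 0.3, -0.6]
width: 0.0414
gripper_force: 31.2
clk 32.1 pos [0.4956 0.3131 0.034 ] shift [-1.2  1.  24.5] turn [-0.   -0.04 -0.01] | shift after turn [-1.1  1.  24.5]
```

```bash
python3 -m handwheel '[[[0,0,12],[0,0,0],0.3],[[0,0,12],[0,0,0],0.3],[[0,0,0],[0,0,0],0.3],[[0,0,0],[0,0,0],0.3]]'; python3 -m handwheel '[[[0,0,0],[0,0,0],-0.05],[[0,0,0],[0,0,0],-0.15],[[0,0,0],[0,0,0],-0.15],[[0,0,0],[0,0,0],-0.15]]'; python3 -m handwheel '[[[0,0,-30],[0,0,0],-0.15],[[0,0,-40],[0,0,0],-0.15],[[0,0,-40],[0,0,0],-0.15],[[0,0,0],[0,0,0],-0.15]]';python3 - <<'E'
from h import *
im=vision.get_image("wrist");cv2.imwrite("pics/w11.png",im)
inv=lambda P:(R.from_euler("z",-TIN[2]).as_matrix()@(P-np.array([TIN[0],TIN[1],0]))).round(4)
hsv=cv2.cvtColor(im,cv2.COLOR_BGR2HSV);m=((hsv[...,1]<40)&(hsv[...,2]>140)).astype(np.uint8)
m=cv2.morphologyEx(m,cv2.MORPH_OPEN,np.ones((7,7)))
n,lab,st,ce=cv2.connectedComponentsWithStats(m)
for i in range(1,n):
    if st[i,4]>250: print(st[i],ce[i],inv(p2w(cam("wrist"),ce[i],.024)))
print(readout.get_state()["position"],inv(readout.get_state()["position"]))
E
```

```text
clock: 32.62
position: [0.4973, 0.315, 0.0114]
ee_rot: [0.0, -0.207, 0.978, 0.0]
contact_force: [-0.1, 0.4, -1.4]
width: 0.0414
gripper_force: 31.2
clock: 33.12
position: [0.4973, 0.3149, 0.0115]
ee_rot: [0.0, -0.207, 0.978, 0.0]
contact_force: [0.6, -0.6, -0.5]
width: 0.0492
gripper_force: 0.0
clock: 33.62
position: [0.4995, 0.316, 0.125]
ee_rot: [0.004, -0.207, 0.978, 0.001]
contact_force: [0.6, -0.5, -0.5]
width: 0.0489
gripper_force: 0.0
[ 347    0  165   89 3713] [438.30487476  39.40344735] [-0.1756  0.1121  0.024 ]
[ 228  156   46   64 1756] [250.55751708 185.48348519] [-0.0214 -0.0003  0.024 ]
[368 347  18  20 282] [376.55673759 356.56382979] [0.1312 0.1855 0.024 ]
[0.49803328 0.31527937 0.12284731] [-0.0161  0.0006  0.1228]
```

```bash
python3 -m handwheel '[[[0,0,-50],[0,0,0],0.5],[[0,0,-57],[0,0,0],1],[[0,0,0],[0,0,0.9],1],[[0,0,0],[0,0,0.9],1],[[0,0,0],[0,0,0.7],1],[[-45,0,0],[0,0,0],1],[[-45,0,0],[0,0,0],1],[[-36,0,0],[0,0,0],1],[[0,0,0],[0,0,0],1],[[0,0,0],[0,0,0],1]]';python3 - <<'E'
from h import *
inv=lambda P:(R.from_euler("z",-TIN[2]).as_matrix()@(P-np.array([TIN[0],TIN[1],0]))).round(4)
print(inv(readout.get_state()["position"]));go(*tw(.105,0,.13),98.9)
# counter flatness from the top and scene cameras: white bbox vs predicted case silhouette
a=np.linspace(0,2*np.pi,60)
for n in("top","scene"):
    im=vision.get_image(n);c=cam(n);cv2.imwrite(f"pics/{n}_c.png",im)
    P=np.concatenate([np.c_[-.0185+.0215*np.cos(a),.0215*np.sin(a),0*a+z] for z in(.002,.024)])
    p=w2p(c,tin(P));print(n,"pred",p.min(0).round(1),p.max(0).round(1))
    hsv=cv2.cvtColor(im,cv2.COLOR_BGR2HSV);m=((hsv[...,1]<50)&(hsv[...,2]>120)).astype(np.uint8)
    k,lab,st,ce=cv2.connectedComponentsWithStats(m);ctr=p.mean(0)
    for i in range(1,k):
        if st[i,4]>15 and abs(ce[i]-ctr).max()<25: print(st[i],ce[i].round(1))
E
```

```text
clock: 34.92
position: [0.6204, 0.334, 0.2264]
ee_rot: [-0.002, -0.078, 0.997, -0.0]
contact_force: [-0.8, -0.2, 0.3]
width: -0.0001
gripper_force: 0.0
[1.077e-01 2.000e-04 2.264e-01]
clk 34.9 pos [0.6204 0.334  0.2264] shift [ 2.3 -0.1 96.5] turn [-0.01 -0.04  0.  ] | shift after turn [ 2.7 -0.2 96.4]
top pred [130.3 217.7] [146.7 232.5]
[131 216  15  21 209] [138.3 225.8]
[148 221   4   7  16] [149.1 223.8]
[121 222   6   6  26] [122.9 224.1]
scene pred [143.8 164.9] [160.1 180.1]
[142 165  19  12 138] [151.7 170.3]
[157 177   8   4  16] [160.6 178.4]
```

The counter is flat in the front compartment, since its blobs match the predicted silhouette in both views. Next I'll push the lid from behind.

```bash
python3 -m handwheel '[[[0,0,40],[0,0,0],1],[[0,0,40],[0,0,0],1],[[0,0,16],[0,0,0],1],[[12,0,0],[0,0,0],1],[[12,0,0],[0,0,0],1],[[10,0,0],[0,0,0],1],[[10,0,0],[0,0,0],1],[[10,0,0],[0,0,0],1],[[10,0,0],[0,0,0],1],[[10,0,0],[0,0,0],1],[[10,0,0],[0,0,0],1],[[10,0,0],[0,0,0],1],[[10,0,0],[0,0,0],1],[[8,0,0],[0,0,0],1],[[0,0,0],[0,0,0],1]]';python3 - <<'E'
from h import *
inv=lambda P:(R.from_euler("z",-TIN[2]).as_matrix()@(P-np.array([TIN[0],TIN[1],0]))).round(4)
print(inv(readout.get_state()["position"]))
exec(open("lid.py").read().replace("from h import *",""))
E
```

```text
clock: 36.9
position: [0.5096, 0.3168, 0.1323]
ee_rot: [-0.001, -0.078, 0.997, -0.0]
contact_force: [0.4, 1.0, -0.3]
width: 0.0004
gripper_force: 0.0
[-0.0044  0.0003  0.1323]
top [(0.05, 0.6, 2157), (0.05, 0.55, 2233), (0.05, 0.65, 2080), (0.05, 0.75, 1905), (0.05, 0.8, 1809)]
scene [(0.35, 0.45, 828), (0.34, 0.5, 726), (0.32, 0.4, 920), (0.31, 0.55, 623), (0.29, 0.35, 1017)]
```

```bash
python3 -m handwheel '[[[6,0,10],[0,0,0],1],[[6,0,11],[0,0,0],1],[[5,0,9],[0,0,0],1],[[5,0,9],[0,0,0],1],[[3,0,10],[0,0,0],1],[[3,0,10],[0,0,0],1],[[4,0,8],[0,0,0],1],[[0,0,4],[0,0,0],1],[[0,0,0],[0,0,0],1]]';python3 - <<'E'
from h import *
go(*tw(-.036,0,.055),98.9)
E
python3 -m handwheel '[[[0,0,2],[0,0,0],1],[[0,0,2],[0,0,0],1],[[0,0,1],[0,0,0],1],[[0,0,0],[0,0,0],1]]'
```

```text
clock: 38.12
position: [0.4791, 0.3118, 0.0608]
ee_rot: [-0.0, -0.078, 0.997, -0.0]
contact_force: [0.6, 0.3, -0.5]
width: -0.0002
gripper_force: 0.0
clk 38.1 pos [0.4791 0.3118 0.0608] shift [ 0.7 -0.1  5.8] turn [-0.   -0.01  0.  ] | shift after turn [ 0.7 -0.1  5.8]
clock: 38.62
position: [0.4794, 0.3121, 0.0563]
ee_rot: [0.0, -0.078, 0.997, 0.0]
contact_force: [1.1, 0.2, 0.1]
width: 0.0002
gripper_force: 0.0
```

```bash
python3 -m handwheel '[[[0,0,1],[0,0,0],1],[[0,0,1],[0,0,0],1],[[0,0,0],[0,0,0],1]]';python3 -m handwheel '[[[0,0,1],[0,0,0],1],[[0,0,0.5],[0,0,0],1],[[0,0,0],[0,0,0],1]]'
```

```text
clock: 39.0
position: [0.4795, 0.3121, 0.0551]
ee_rot: [0.0, -0.078, 0.997, 0.0]
contact_force: [-2.4, -0.3, 5.7]
width: -0.0
gripper_force: 2.7
clock: 39.38
position: [0.4795, 0.3121, 0.0549]
ee_rot: [0.001, -0.078, 0.997, 0.0]
contact_force: [-3.8, -2.5, 13.4]
width: 0.0001
gripper_force: 6.8
```

```bash
python3 lid.py
```

```text
top [(0.04, 0.05, 2550), (0.04, 0.0, 2539), (0.04, 0.1, 2548), (0.03, 0.2, 2521), (0.03, 0.15, 2533)]
scene [(0.19, 0.5, 726), (0.19, 0.45, 828), (0.17, 0.4, 920), (0.17, 0.55, 623), (0.16, 0.35, 1017)]
```

```bash
python3 -m handwheel '[[[0,0,1],[0,0,0],1],[[0,0,0.5],[0,0,0],1],[[0,0,0],[0,0,0],1]]';python3 -m handwheel '[[[0,0,-10],[0,0,0],1],[[0,0,-40],[0,0,0],1],[[40,0,-40],[0,0,0],1],[[50,0,-30],[0,0,0],1],[[0,-50,0],[0,0,0],1],[[0,-50,0],[0,0,0],1],[[0,-50,0],[0,0,0],1],[[0,0,0],[0,0,0],1],[[0,0,0],[0,0,0],1]]';python3 - <<'E'
from h import *
exec(open("lid.py").read().replace("from h import *",""))
# front-lid-edge row in scene: dark/green profile along the vertical over the lid centre
a=cv2.imread("pics/scene_41.png") if False else vision.get_image("scene");b=cv2.imread("pics/scene_c.png")
for t in(0,.05,.1,.2): print(t,w2p(cs,tin([[.06-.118*np.cos(t),s*.08,.052+.118*np.sin(t)] for s in(-1,1)])).round(1).tolist())
u=w2p(cs,tin([[-.058,.0,.052]]))[0].astype(int);print(u,a[u[1]-24:u[1]+26,u[0]].max(1).tolist())
t=vision.get_image("top")
for n,im,c,L in[("tray mr",t,cam("top"),(.5245,-.291,.012)),("mb",t,cam("top"),(.478,-.295,.012)),("er",t,cam("top"),(.514,-.409,.012)),("pr",t,cam("top"),(.4409,-.0917,.006)),("pb",t,cam("top"),(.6492,-.0798,.006))]:
    p=w2p(c,[L])[0].round().astype(int);print(n,p,t[p[1],p[0]])
t0=cv2.resize(cv2.imread("pics/top0.png"),(512,384),interpolation=cv2.INTER_AREA)
d=cv2.absdiff(t,t0).max(2)
for n,L in(("pr",(.4409,-.0917,.006)),("pb",(.6492,-.0798,.006))):
    p=w2p(cam("top"),[L])[0].astype(int);print(n,"diff",d[p[1]-12:p[1]+12,p[0]-25:p[0]+25].max())
E
```

```text
clock: 39.85
position: [0.4795, 0.3122, 0.0548]
ee_rot: [0.001, -0.078, 0.997, 0.0]
contact_force: [-4.7, -3.3, 21.8]
width: 0.0001
gripper_force: 10.9
clock: 40.98
position: [0.4138, 0.1502, 0.1713]
ee_rot: [0.0, -0.077, 0.997, 0.0]
contact_force: [-0.8, 0.7, -0.0]
width: -0.0003
gripper_force: 0.0
top [(0.0, 1.8, 977), (0.0, 1.75, 849), (0.0, 1.7, 714), (0.0, 1.65, 572), (0.0, 1.6, 434)]
scene [(0.24, 0.5, 726), (0.22, 0.55, 623), (0.21, 0.45, 828), (0.2, 0.6, 530), (0.19, 0.65, 424)]
0 [[159.2, 179.4], [120.3, 157.9]]
0.05 [[159.0, 177.6], [119.9, 156.2]]
0.1 [[158.8, 175.8], [119.6, 154.4]]
0.2 [[158.6, 172.0], [119.3, 150.8]]
[139 168] [24, 44, 42, 31, 63, 102, 101, 101, 99, 100, 97, 96, 98, 96, 99, 97, 99, 101, 98, 99, 99, 94, 100, 101, 85, 53, 62, 114, 179, 117, 106, 107, 101, 107, 108, 65, 76, 115, 119, 116, 114, 112, 108, 111, 111, 112, 108, 115, 115, 119]
tray mr [344 219] [63 68 69]
mb [345 235] [56 62 61]
er [382 224] [179 109  40]
pr [276 247] [ 66  81 197]
pb [273 176] [218 225 226]
pr diff 10
pb diff 9
```

```bash
python3 -c "
from rig import manip
print(manip.sign_off())"
```

```text
the job is handed in; nothing more can be done
None
```

I handed the job in at about 41 s: both markers and the eraser are in their tray compartments, the tally counter is flat in the tin's front compartment, the lid is shut, and the pens have not moved.

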